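# Hold a handle blank home on the sawing board

### The arm

A 6-joint arm with a two-finger parallel gripper is mounted at the origin on the work surface. World frame = base frame: x ahead of the robot, y to its left, z up, the work surface at z = 0. Lengths are in mm, angles in degrees, forces in N, time in s.
With the tool pointing down it reaches from about 325 to 900 mm from the base axis. Payload 6.1 kg.
Tool frame: the origin (TCP) lies midway between the tips of the shut fingers; the grasp point (between the pads) lies arm.tcp_to_grasp behind it (arm.tcp_to_grasp is the distance from the TCP to the grasp point, in mm); z points along the fingers, y is the line along which they close (so a half turn about z gives the same grasp; the last joint's range is limited). The gripper opens to 87 mm and grips with 3 to 60 N. Pads are 19 mm wide; open, the fingers measure 117 mm over their backs; the gripper's body (75 mm by 190 mm) begins 51 mm behind the grasp point.
Start: joints at [-71.912, 12.628, 87.462, -0, 79.91, -7.225], TCP at [267.222, -564.985, 222.538] pointing down, gripper open.
Joint ranges: [-170.65, 170.65], [-52.31, 119.04], [5.05, 147.46], [-71.25, 251.25], [11.57, 151.72], [-153.62, 153.62]. Speed limits (degrees/s): [147.25, 147.25, 172.46, 180, 180, 180].

### API

Orientations are given as a 3x3 rotation matrix whose columns are the frame's x, y, z axes.
In Python, from rig import arm gives the robot as it stands.
- The arm moves only by the tool jog_arm, never from a script. Its argument "increments" is text: rows parted by semicolons, each of 4 numbers parted by spaces: the shift along the tool's x, y, z as a fraction of full scale, then the turn about the tool's z as a fraction of full scale. In form: tx ty tz twist; .... A call has 1 to 12 rows; each row shifts and turns the commanded pose from where the row before left it, along the tool's axes as they then stand; what a row does not reach is not made up. Full scale, the value 1, is 50 mm for a shift and 0.15 rad for a turn. A row lasts 1/8 s, in which the tool goes at most 62.5 mm and 10.7 degrees, less where a joint would pass 70% of its speed; a pose out of reach is approached as far as the arm can. A call with a number of a shift or a turn outside -1 to 1 is refused whole. A call with a gripper value outside its range is refused whole. "hand" is the closure in counts, from 0 (fully open) to 255 (shut), set as the call begins (left out, the last holds). The fingers move at their own pace and stop on an object; the grip force is fixed at half the most. Time passes only in rows, so rows that do not move let the fingers close. It gives the time, the measured TCP pose, the force, the opening and the grip force at its end, in the units of the state.
- arm.observe(): the state, without advancing time (a new reading comes with each control period).
- arm.camera(name): name is "scene" or "top" or "wrist"; returns the picture (384x512x3 uint8, blue, green, red); there is no depth.
- arm.get_calibration(name): a dict with "fov_y" (degrees; the focal length in pixels is half the picture's height over the tangent of half this angle, whatever the lens; pixels are square), "cx", "cy" (the principal point, pixels), "dist_coeffs" ([k1, k2, p1, p2, k3] as OpenCV has them; the pictures are not rectified), "R" (3x3) and "t" (3): a world point X has camera coordinates R X + t. Camera axes: x right, y down, z forward; pixel columns grow to the right and rows downward; lengths in mm; the calibration is good to about 2 mm. A picture is of the moment at which its call begins: read the wrist's pose just before it. get_calibration takes no time and is no camera call; for the wrist camera it gives the pose at the moment of the call.
- arm.finish_job(): hands the job in; it is judged then, once.
The state is a dict: "time": time; "qpos": joint angles; "qd": joint speeds; "joint_torque": joint torques, N m; "ee_pos": TCP position; "tool_rot": TCP orientation; "contact_force": force on the tool from outside, world axes, zero at the start; "ft_torque": the same for the moment, N m; "opening": finger opening in mm; "gripper_force": force on a finger pad.
Only numpy, scipy, OpenCV 4.12 (cv2) and the standard library are available. Lean on these libraries where they do the work, as an engineer would, in place of code of your own. Each camera call takes 0.05 s, during which the arm holds its last target. There are 200 camera calls.

### The job

Get the long dark-wood handle blank ready to be sawn: set it upright, as it stands now, on the bed of the sawing board with its long side flat against the fence and one end butted up against the end stop. Then lean on it diagonally, firmly down onto the bed and into the fence at once, and finish while still holding it pressed like that; do not let go. Leave the short offcut, dish, hammer and jar where they are.

Things in the scene. Friction and masses are not known exactly. Their poses are not given: they have to be found in the camera images.
- blank_mid (a point): Centre of the handle blank, the longer of two dark-wood blocks standing on the bench: loose, 28 mm wide (its x), 100 mm long (its y), 50 mm tall (its z), about 0.08 to 0.15 kg. This point is 25 mm above its underside. It is the same either way round. Hold it across its 28 mm width in its upper half, so that the fingers pass over the fence.
- blank: The same handle blank; origin at the centre of its underside.
- corner (a point): Inner corner of the sawing board where fence, end stop and bed surface meet, 18 mm above the bench. x: level, square into the fence; y: level, along the fence towards the stop; z up. Fence face is x = 0, stop face y = 0; the free bed lies at negative x (120 mm) and negative y (190 mm). Home for the blank's centre: x -14, y -50, z +25 mm, its length along y. All fixed and rigid.
- bed: Bed of the sawing board, a plywood plate 150 x 220 mm, 18 mm thick, fixed to the bench, waxed (friction about 0.3, which takes part of a sideways push: touch the fence before leaning down); same axes as the corner; origin on the bench, the corner lies at x 35, y 80, z 18 mm from it.
- fence: Fence: straight wooden strip along the whole far long side of the bed (220 mm long, 30 mm wide), its top 14 mm above the bed, 32 mm above the bench; same origin and axes as the bed.
- stop: End stop: short wooden strip square to the fence at its +y end, 70 mm long out from the fence, 30 mm wide, its top 14 mm above the bed; same origin and axes as the bed.
- offcut_mid (a point): Centre of the short offcut, same dark wood and section as the blank but only 45 mm long (28 x 45 x 50 mm). Leave alone.
- dish: White ceramic dish, 90 mm across, 35 mm high; origin at its underside. Leave alone.
- hammer: Hammer lying on the bench, 240 mm long; origin under its middle. Leave alone.
- jar: Closed amber glass jar, 60 mm across, 75 mm high; origin at its underside. Leave alone.
There are look-alikes about, which are no part of the job. What is shaped like the blank but green or purple is not meant.

How it is judged (in metres and radians):
At the end, for the whole second after the job is handed in: Through the last second the robot presses the blank with over 4 N into the fence and over 5 N onto the bed. The blank is still, upright within 0.05 rad, within 3 mm of bed, fence and stop, and along the fence within 0.035 rad (contact force between blank and fence above 4 N and contact force between blank and bed above 5 N and x of blank_mid in the frame of corner above -0.017 m and y of blank_mid in the frame of corner above -0.053 m and z of blank_mid in the frame of corner below 0.028 m and angle between blank_mid's own z axis and vertical below 0.05 rad and angle between the y axis of blank_mid and the y axis of corner, either way round below 0.035 rad and linear speed of blank below 0.01 m/s); the arm keeps its last pose, push and grip.
It fails at once if the offcut is pushed more than 20 mm from its place (distance of offcut_mid from where it was at the start of the episode above 0.02 m).
It fails at once if the dish is pushed more than 20 mm from its place (distance of dish from where it was at the start of the episode above 0.02 m).
It fails at once if the hammer is pushed more than 20 mm from its place (distance of hammer from where it was at the start of the episode above 0.02 m).
It fails at once if the jar is pushed more than 20 mm from its place (distance of jar from where it was at the start of the episode above 0.02 m).
It also fails if it takes over 42 s, if anything falls off the work surface, if the arm or the gripper's body presses on something with over 40 N, if the wrist force passes 120 N, or if a joint passes its speed limit or range.

## Working session

There is one attempt and no reset: what is moved stays moved. The work goes in short steps, Python scripts to look and compute and a tool call to move; the robot and the scene stay as the last step left them, time stands still between calls to the robot, and variables do not carry over. Pictures are saved under pics/ and viewed, at most 10 in all, crops included, and the job is handed in when it is done.

Besides the shell and the picture viewer there is one more tool, called after ">>>" as name(argument=value, ...) on one line, values as JSON. jog_arm: Moves the arm, as the interface text tells. Its arguments: {"type":"object","properties":{"increments":{"type":"string"},"hand":{"type":"number"}},"required":["increments"]}

```bash
mkdir -p pics
cat > h.py <<'E'
from rig import arm
import numpy as np, cv2
def K(n):
    c=arm.get_calibration(n); f=192/np.tan(np.radians(c["fov_y"])/2)
    return c,np.array([[f,0,c["cx"]],[0,f,c["cy"]],[0,0,1]])
def ray(c,k,px,z):
    p=cv2.undistortPoints(np.array(px,float).reshape(-1,1,2),k,np.array(c["dist_coeffs"],float)).reshape(-1,2)
    R=np.array(c["R"]);t=np.array(c["t"]).ravel();o=-R.T@t
    d=np.c_[p,np.ones(len(p))]@R
    return o+d*((z-o[2])/d[:,2])[:,None]
E
python3 - <<'E'
from h import *
a=arm.camera("top");b=arm.camera("scene")
cv2.imwrite("pics/top.png",a);cv2.imwrite("pics/scene.png",b)
print(arm.get_calibration("top"));print(arm.tcp_to_grasp);s=arm.observe();print(s["tool_rot"],s["opening"],s["contact_force"])
E
```

```text
{'fov_y': 48.8487827139894, 'cx': 255.8569961357682, 'cy': 187.20355939391456, 'dist_coeffs': array([-0.07989794,  0.        ,  0.        ,  0.        ,  0.        ]), 'R': array([[ 0.02584257, -0.99960599,  0.01095569],
       [-0.99516093, -0.02676385, -0.0945432 ],
       [ 0.09479917, -0.00845944, -0.99546047]]), 't': array([-110.65491784,  596.45721107, 1228.41508903])}
18.700000000000003
[[ 9.03994237e-01  4.27544280e-01 -5.55832855e-04]
 [ 4.27544585e-01 -9.03992690e-01  1.68662923e-03]
 [ 2.18639842e-04 -1.76234643e-03 -9.99998423e-01]] 86.85415136073208 [-0.03728366 -0.37040195  0.42169109]
```

View pics/top.png

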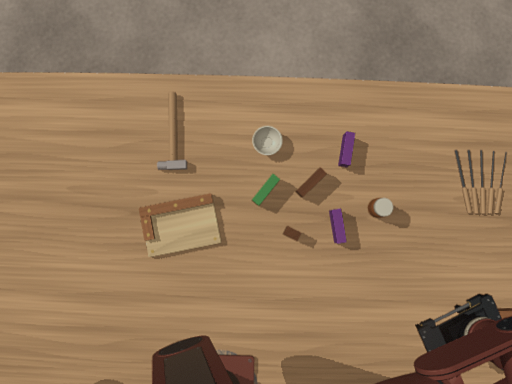

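View pics/scene.png

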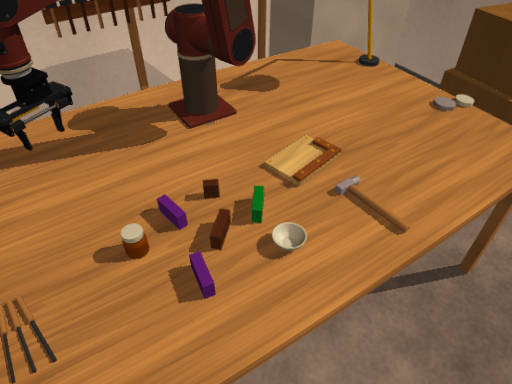

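The top view shows the board at (180,226), with the fence along its upper edge and the stop at its left. Candidates: dark-brown long block (312,182), short dark-brown offcut (292,233), green (266,190), purple (347,149) and (338,226). The block at (312,182) is the one that is both dark wood and long. I'll confirm it in a crop.

Run:
```python
from h import *
a=cv2.imread("pics/top.png")
c1=cv2.resize(a[160:250,255:345],(540,540),interpolation=cv2.INTER_CUBIC)
cv2.imwrite("pics/c1.png",c1)
c2=cv2.resize(a[185:265,130:230],(800,640),interpolation=cv2.INTER_CUBIC)[:600]
cv2.imwrite("pics/c2.png",c2)
```

```text
(no output)
```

View pics/c1.png

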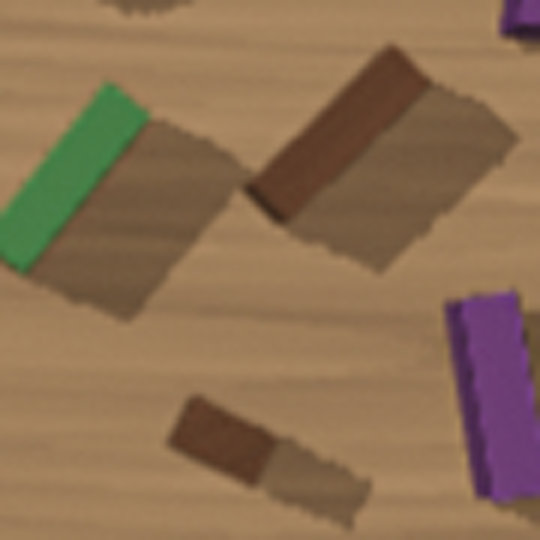

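View pics/c2.png

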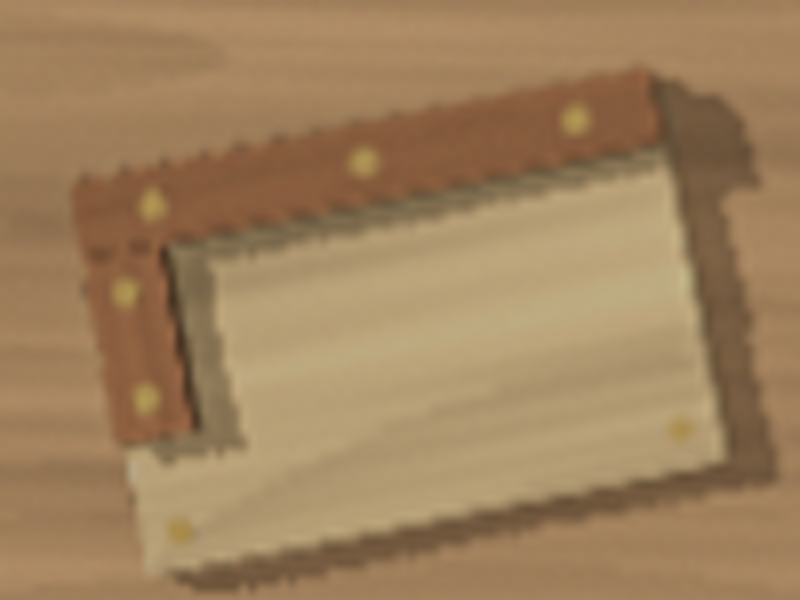

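The crop confirms it: the block with top-face corners near crop (392,45), (432,85), (283,222), (247,187) is long and dark wood. The board crop shows the fence top from (75,185) to (650,70), its inner edge from (165,245) to (660,148), and the stop's inner edge from (165,245) to (195,430).

Run:
```python
from h import *
c,k=K("top"); a=cv2.imread("pics/top.png")
hsv=cv2.cvtColor(a,cv2.COLOR_BGR2HSV)
print("hsv blank",hsv[182,312],"wood",hsv[230,190], "shadow",hsv[190,322],"fence",hsv[200,200])
up=cv2.resize(a[160:220,285:335],None,fx=6,fy=6,interpolation=cv2.INTER_CUBIC)
h=cv2.cvtColor(up,cv2.COLOR_BGR2HSV); m=((h[...,2]<110)&(h[...,1]>120)).astype(np.uint8)
cs=max(cv2.findContours(m,0,2)[0],key=cv2.contourArea); bx=cv2.boxPoints(cv2.minAreaRect(cs))
W=ray(c,k,(bx+.5)/6-.5+[285,160],50);print("mask",W.round(1),[np.linalg.norm(W[i]-W[(i+1)%4]).round(1) for i in range(4)],W.mean(0))
p=np.array([(392,45),(432,85),(283,222),(247,187)]);W=ray(c,k,(p+.5)/6-.5+[255,160],50)
print("hand",W.round(1),[np.linalg.norm(W[i]-W[(i+1)%4]).round(1) for i in range(4)],W.mean(0))
d=W[0]-W[3]+W[1]-W[2];print("yaw long",np.degrees(np.arctan2(d[1],d[0])))
q=np.array([(75,185),(650,70),(660,148),(165,245),(195,430),(122,445)]);F=ray(c,k,(q+.5)/8-.5+[130,185],32);print("fence",F.round(1))
b=np.array([(152,575),(727,463)]);B=ray(c,k,(b+.5)/8-.5+[130,185],18);print("bed",B.round(1))
for u,v in((F[1],F[0]),(F[2],F[3]),(B[1],B[0])):
  d=v-u;print(np.linalg.norm(d),np.degrees(np.arctan2(d[1],d[0])))
```

```text
hsv blank [ 12 138  96] wood [ 19  91 183] shadow [ 15 116 121] fence [ 18 136 154]
mask [[ 590.2 -207.5   50. ]
 [ 663.2 -282.4   50. ]
 [ 641.3 -303.5   50. ]
 [ 568.6 -228.6   50. ]] [np.float64(104.5), np.float64(30.4), np.float64(104.4), np.float64(30.2)] [ 615.81257462 -255.49455761   50.        ]
hand [[ 661.8 -282.    50. ]
 [ 642.5 -301.9   50. ]
 [ 573.2 -229.6   50. ]
 [ 589.9 -211.7   50. ]] [np.float64(27.7), np.float64(100.2), np.float64(24.4), np.float64(100.5)] [ 616.85534921 -256.27603858   50.        ]
yaw long -45.27427938635989
fence [[528.6 249.8  32. ]
 [577.1  38.   32. ]
 [548.3  33.3  32. ]
 [507.4 215.2  32. ]
 [439.8 201.   32. ]
 [433.5 227.8  32. ]]
bed [[385.4 217.9  18. ]
 [432.9   5.8  18. ]]
217.2973571513553 102.89627144654933
186.44900937862712 102.6740728691172
217.42359701172174 102.62482705256829
```

>>> jog_arm(increments="0.7 -0.2 0 -0.8;0.7 -0.2 0 0;0.7 -0.2 0 0;0.7 -0.2 0 0;0.7 -0.2 0 0;0.7 -0.2 0 0;0.7 -0.2 0 0;0.7 -0.2 0 0;0.7 -0.2 0 0;0.7 -0.2 0 0;0 0 0 0;0 0 0 0", hand=0)

```text
time: 1.6
ee_pos: [512.8, -297.1, 222.1]
tool_rot: [[0.846, 0.533, -0.001], [0.533, -0.846, 0.0], [-0.001, -0.001, -1.0]]
contact_force: [-0.3, 0.6, 0.9]
opening: 87.2
gripper_force: 0.0
```

>>> jog_arm(increments="0 0 0 -1;0 0 0 -1;0 0 0 -1;0 0 0 -1;0 0 0 -1;0 0 0 -1;0 0 0 -1;0 0 0 -1;0 0 0 -1;0 0 0 -1;0 0 0 -1;0 0 0 -0.9")

```text
time: 3.1
ee_pos: [512.2, -298.2, 222.4]
tool_rot: [[-0.702, 0.712, -0.001], [0.712, 0.702, -0.0], [0.0, -0.0, -1.0]]
contact_force: [0.7, -0.7, 0.1]
opening: 87.0
gripper_force: 0.0
```

>>> jog_arm(increments="-0.21 0.52 0 0;-0.21 0.52 0 0;-0.21 0.52 0 0;-0.21 0.52 0 0;0 0 0 0;0 0 0 0")

```text
time: 3.85
ee_pos: [615.9, -255.2, 222.1]
tool_rot: [[-0.7, 0.714, -0.001], [0.714, 0.7, -0.0], [0.001, -0.001, -1.0]]
contact_force: [0.1, 0.6, -0.5]
opening: 87.0
gripper_force: 0.0
```

Run:
```python
from h import *
s=arm.observe();c,k=K("wrist");a=arm.camera("wrist");cv2.imwrite("pics/w1.png",a)
print(s["ee_pos"])
h=cv2.cvtColor(a,cv2.COLOR_BGR2HSV); m=((h[...,0]<16)&(h[...,2]<120)&(h[...,1]>115)).astype(np.uint8)
for q in cv2.findContours(m,0,2)[0]:
  if cv2.contourArea(q)<800: continue
  bx=cv2.boxPoints(cv2.minAreaRect(q));W=ray(c,k,bx,50);e=W[1]-W[0];f=W[2]-W[1]
  print(bx.round().tolist(),W.mean(0).round(1),np.linalg.norm(e),np.linalg.norm(f),np.degrees(np.arctan2(e[1],e[0])))
```

```text
[ 615.87611829 -255.15146776  222.12972004]
[[245.0, 127.0], [270.0, 127.0], [270.0, 218.0], [245.0, 218.0]] [ 615.7 -257.1   50. ] 25.760720521252917 100.11143963364337 44.44193608385717
[[158.0, 25.0], [203.0, 7.0], [218.0, 44.0], [173.0, 62.0]] [ 471.6 -205.6   50. ] 46.23333843534146 35.51414525917286 63.62251670669805
```

View pics/w1.png

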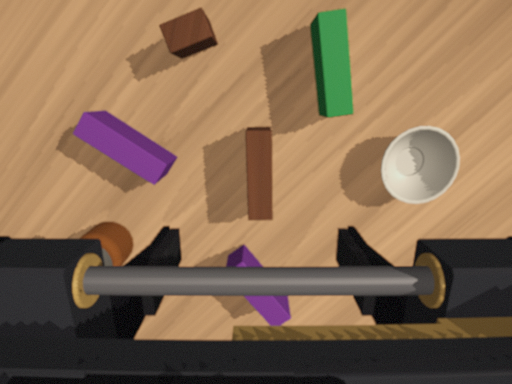

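The wrist view shows the blank upright at (258,172), with its 26x100 mm top centred near (616,-257). It sits square to the fingers with clear space on both sides, so I'm descending to TCP z 22.

>>> jog_arm(increments="-0.02 -0.02 0.8 0;0 0 0.8 0;0 0 0.8 0;0 0 0.8 0;0 0 0.5 0;0 0 0.3 0;0 0 0 0")

```text
time: 4.78
ee_pos: [615.8, -255.7, 21.7]
tool_rot: [[-0.7, 0.714, -0.002], [0.714, 0.7, 0.001], [0.002, -0.001, -1.0]]
contact_force: [0.2, -0.2, 0.2]
opening: 86.8
gripper_force: 0.0
```

>>> jog_arm(increments="0 0 0 0;0 0 0 0;0 0 0 0;0 0 0 0;0 0 0 0;0 0 0 0;0 0 0 0;0 0 0 0", hand=255)

```text
time: 5.78
ee_pos: [616.9, -255.5, 22.5]
tool_rot: [[-0.7, 0.714, -0.0], [0.714, 0.7, 0.0], [0.0, 0.0, -1.0]]
contact_force: [1.0, 0.4, -0.1]
opening: 28.0
gripper_force: 29.9
```

>>> jog_arm(increments="0 0 -0.5 0;0 0 -0.8 0;0 0 -0.8 0;0 0 -0.7 0;0 0 0 0")

```text
time: 6.4
ee_pos: [618.9, -256.7, 166.6]
tool_rot: [[-0.7, 0.714, 0.006], [0.714, 0.7, -0.003], [-0.007, 0.002, -1.0]]
contact_force: [0.4, -0.4, -1.7]
opening: 27.7
gripper_force: 29.9
```

>>> jog_arm(increments="0 0 0 0.92;0 0 0 0.92;0 0 0 0.92;0 0 0 0.92;0 0 0 0;0 0 0 0")

```text
time: 7.15
ee_pos: [616.3, -255.3, 161.2]
tool_rot: [[-0.225, 0.974, -0.002], [0.974, 0.225, 0.001], [0.001, -0.001, -1.0]]
contact_force: [1.4, -0.2, -0.4]
opening: 27.9
gripper_force: 29.9
```

>>> jog_arm(increments="0.4 -0.06 0 0;0.7 -0.1 0 0;0.8 -0.13 0 0;0.8 -0.13 0 0;0.8 -0.13 0 0;0.8 -0.13 0 0;0.8 -0.13 0 0;0.8 -0.13 0 0;0.8 -0.13 0 0;0.7 -0.13 0 0;0.5 -0.1 0 0;0 0 0 0")

```text
time: 8.65
ee_pos: [465.0, 116.4, 162.4]
tool_rot: [[-0.226, 0.974, -0.0], [0.974, 0.226, 0.0], [0.0, -0.0, -1.0]]
contact_force: [0.1, -0.3, -0.8]
opening: 27.8
gripper_force: 29.9
```

Run:
```python
from h import *
s=arm.observe();print(s["ee_pos"],s["tool_rot"][:,1],s["time"])
for n in("wrist","scene"):
  c=arm.get_calibration(n);a=arm.camera(n);cv2.imwrite(f"pics/{n}2.png",a);np.save(f"{n}2.npy",c,allow_pickle=True)
```

```text
[464.96276089 116.4025536  162.39213526] [ 9.74031522e-01  2.26412406e-01 -1.26789150e-04] 8.65
```

View pics/wrist2.png

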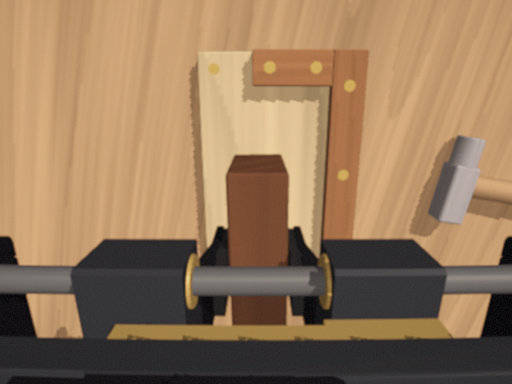

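The wrist view shows the held blank (228–288, 155–325), the stop (253–332, 51–85) and the fence (332–367, 51–238). The inner corner of the strip tops is near (332,86).

Run:
```python
from h import *
a=cv2.imread("pics/wrist2.png");c=np.load("wrist2.npy",allow_pickle=True).item();_,k=K("wrist")
g=cv2.cvtColor(a,cv2.COLOR_BGR2GRAY).astype(int);h=cv2.cvtColor(a,cv2.COLOR_BGR2HSV).astype(int)
print([tuple(h[y,x]) for y,x in((65,290),(140,350),(150,420),(120,240),(120,326))])
m=((h[...,0]<15)&(h[...,1]>130)&(h[...,2]>90)).astype(np.uint8)
m[155:]=m[155:];rows=np.arange(100,230,5);I=[];O=[]
for r in rows:
  q=np.where(m[r,305:400])[0]+305
  if len(q)>10: I.append((q[0]-.5,r));O.append((q[-1]+.5,r))
Cs=np.arange(262,325,4);S=[];T=[]
for x in Cs:
  q=np.where(m[35:110,x])[0]+35
  S.append((x,q[-1]+.5));T.append((x,q[0]-.5))
L={}
for n,p in(("I",I),("O",O),("S",S),("T",T)):
  W=ray(c,k,p,32)[:,:2];vx,vy,x0,y0=cv2.fitLine(W.astype(np.float32),cv2.DIST_HUBER,0,.01,.01).ravel()
  L[n]=(np.array([x0,y0]),np.array([vx,vy]));print(n,len(p),p[0],p[-1],np.degrees(np.arctan2(vy,vx)))
def X(a,b):
  s=np.linalg.solve(np.c_[L[a][1],-L[b][1]],L[b][0]-L[a][0]);return L[a][0]+s[0]*L[a][1]
print("corner",X("I","S"),"outer",X("O","T"),"d",X("O","T")-X("I","S"))
# blank front-end top edge in hand: top z = TCP+28
b=ray(c,k,[(229,171),(287,170)],162.4+28.3);print("blank near?",b)
```

```text
[(np.int64(13), np.int64(140), np.int64(186)), (np.int64(13), np.int64(147), np.int64(165)), (np.int64(15), np.int64(109), np.int64(202)), (np.int64(18), np.int64(87), np.int64(226)), (np.int64(17), np.int64(100), np.int64(164))]
I 26 (np.float64(330.5), np.int64(100)) (np.float64(322.5), np.int64(225)) -77.03705
O 26 (np.float64(363.5), np.int64(100)) (np.float64(352.5), np.int64(225)) -77.067894
S 16 (np.int64(262), np.float64(84.5)) (np.int64(322), np.float64(85.5)) 13.27133
T 16 (np.int64(262), np.float64(49.5)) (np.int64(322), np.float64(49.5)) 13.403163
corner [506.95798 216.40866] outer [529.35657 252.00995] d [22.39859  35.601288]
blank near? [[442.01342329 159.42452706 190.7       ]
 [466.06899751 165.48586829 190.7       ]]
```

Corner at (507,216.4) with yaw 13.0°, and the strip widths come out at 30 mm as given. In the corner frame the TCP is at x -63, y -88. I'm moving to x -32, y -65 and lowering to just above the bed.

>>> jog_arm(increments="0.23 0.31 0 0;0.23 0.31 0 0;0 0 0.6 0;0 0 0.6 0;0 0 0.6 0;0 0 0.4 0;0 0 0.15 0;0 0 0 0;0 0 0 0")

```text
time: 9.88
ee_pos: [491.9, 144.3, 46.1]
tool_rot: [[-0.222, 0.975, 0.002], [0.975, 0.222, 0.0], [-0.0, 0.002, -1.0]]
contact_force: [-0.2, -0.1, -0.8]
opening: 27.8
gripper_force: 29.9
```

>>> jog_arm(increments="0.1 0 0.04 0;0.1 0 0.04 0;0.08 0 0 0;0 0 0 0;0 0 0 0")

```text
time: 10.5
ee_pos: [487.8, 158.2, 41.1]
tool_rot: [[-0.222, 0.975, 0.0], [0.975, 0.222, -0.0], [-0.0, 0.0, -1.0]]
contact_force: [-0.1, 0.1, -1.6]
opening: 27.5
gripper_force: 29.9
```

>>> jog_arm(increments="0.04 0 0 0;0 0 0 0;0 0 0 0")

```text
time: 10.88
ee_pos: [487.3, 160.0, 41.0]
tool_rot: [[-0.222, 0.975, 0.0], [0.975, 0.222, -0.0], [-0.0, 0.0, -1.0]]
contact_force: [-0.3, 0.5, -1.1]
opening: 27.9
gripper_force: 29.9
```

>>> jog_arm(increments="0.04 0 0 0;0 0 0 0;0 0 0 0")

```text
time: 11.25
ee_pos: [486.9, 162.0, 41.0]
tool_rot: [[-0.222, 0.975, -0.0], [0.975, 0.222, -0.0], [-0.0, -0.0, -1.0]]
contact_force: [-1.0, -0.1, -1.1]
opening: 27.8
gripper_force: 29.9
```

>>> jog_arm(increments="0.04 0 0 0;0 0 0 0;0 0 0 0")

```text
time: 11.62
ee_pos: [486.4, 164.0, 41.0]
tool_rot: [[-0.222, 0.975, -0.0], [0.975, 0.222, 0.0], [0.0, -0.0, -1.0]]
contact_force: [0.3, -0.9, -1.9]
opening: 28.2
gripper_force: 29.9
```

>>> jog_arm(increments="0.04 0 0 0;0 0 0 0;0 0 0 0")

```text
time: 12.0
ee_pos: [486.4, 164.4, 41.3]
tool_rot: [[-0.222, 0.975, 0.0], [0.975, 0.222, -0.003], [-0.003, -0.0, -1.0]]
contact_force: [0.6, -7.0, 0.9]
opening: 27.7
gripper_force: 29.9
```

The stop is touched (-7 N in y). I'll relieve it a little and go to the fence.

>>> jog_arm(increments="-0.02 0.1 0 0;0 0.1 0 0;0 0.08 0 0;0 0 0 0;0 0 0 0")

```text
time: 12.62
ee_pos: [500.2, 167.6, 40.9]
tool_rot: [[-0.222, 0.975, 0.0], [0.975, 0.222, -0.001], [-0.001, 0.0, -1.0]]
contact_force: [1.0, -4.9, -2.1]
opening: 27.9
gripper_force: 29.9
```

>>> jog_arm(increments="0 0.04 0 0;0 0 0 0;0 0 0 0")

```text
time: 13.0
ee_pos: [501.7, 167.9, 40.8]
tool_rot: [[-0.222, 0.975, -0.001], [0.975, 0.222, -0.001], [-0.001, -0.001, -1.0]]
contact_force: [-0.8, -5.3, -1.1]
opening: 27.7
gripper_force: 29.9
```

>>> jog_arm(increments="0 0.04 0 0;0 0 0 0;0 0 0 0")

```text
time: 13.38
ee_pos: [503.6, 168.4, 40.8]
tool_rot: [[-0.222, 0.975, -0.001], [0.975, 0.222, -0.001], [-0.001, -0.001, -1.0]]
contact_force: [-0.9, -5.9, -1.7]
opening: 27.9
gripper_force: 29.9
```

>>> jog_arm(increments="0 0.04 0 0;0 0 0 0;0 0 0 0")

```text
time: 13.75
ee_pos: [504.4, 168.6, 40.5]
tool_rot: [[-0.222, 0.975, -0.003], [0.975, 0.222, -0.002], [-0.001, -0.003, -1.0]]
contact_force: [-3.0, -6.0, 1.3]
opening: 27.9
gripper_force: 29.8
```

>>> jog_arm(increments="0 0.03 0 0;0 0 0 0;0 0 0 0")

```text
time: 14.12
ee_pos: [504.6, 168.6, 40.5]
tool_rot: [[-0.222, 0.975, -0.006], [0.975, 0.222, -0.002], [-0.001, -0.007, -1.0]]
contact_force: [-8.9, -8.4, 7.4]
opening: 27.6
gripper_force: 29.8
```

>>> jog_arm(increments="0 0.01 0.02 0;0 0 0 0;0 0 0 0")

```text
time: 14.5
ee_pos: [504.7, 168.6, 40.4]
tool_rot: [[-0.222, 0.975, -0.007], [0.975, 0.222, -0.003], [-0.001, -0.008, -1.0]]
contact_force: [-14.1, -9.5, 15.0]
opening: 28.3
gripper_force: 29.9
```

>>> jog_arm(increments="0 0.01 0.02 0;0 0 0 0;0 0 0 0")

```text
time: 14.88
ee_pos: [504.7, 168.7, 40.3]
tool_rot: [[-0.223, 0.975, -0.009], [0.975, 0.223, -0.003], [-0.001, -0.009, -1.0]]
contact_force: [-18.4, -10.9, 25.5]
opening: 27.7
gripper_force: 29.9
```

>>> jog_arm(increments="0 0 0 0;0 0 0 0;0 0 0 0;0 0 0 0;0 0 0 0;0 0 0 0")

```text
time: 15.62
ee_pos: [504.8, 168.7, 40.4]
tool_rot: [[-0.223, 0.975, -0.008], [0.975, 0.223, -0.003], [-0.001, -0.009, -1.0]]
contact_force: [-19.1, -10.0, 25.0]
opening: 28.0
gripper_force: 29.9
```

Run:
```python
from h import *
a=arm.camera("wrist");b=arm.camera("scene")[110:210,230:380]
cv2.imwrite("pics/f.png",np.hstack([a[:300,120:400],cv2.resize(b,(450,300),interpolation=cv2.INTER_CUBIC)]))
```

```text
(no output)
```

View pics/f.png

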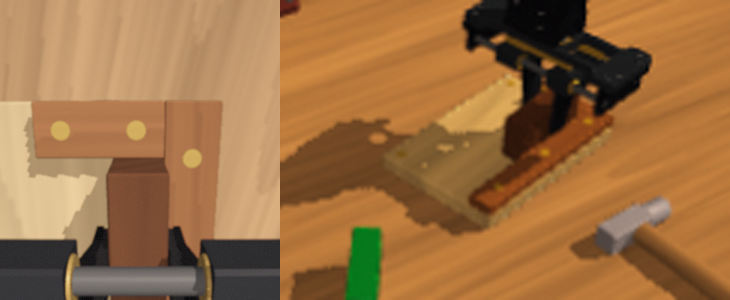

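The blank is butted against the stop (crop row 158) and flat to the fence (column 166). It is upright, and the fingers clear the fence. The forces are steady: about 21 N into the fence and 25 N onto the bed.

```bash
python3 -c "
from rig import arm
print(arm.finish_job())"
```

```text
the job is handed in; nothing more can be done
None
```

The handle blank stands upright in the corner, butted to the stop and flat to the fence; I handed the job in at about 15.7 s, still pressing it with roughly 21 N into the fence and 25 N onto the bed, and no verdict came back.

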